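Pump down and open one port of the plate exposer

ROBOT

A 6-joint arm with a two-finger parallel gripper is mounted at the origin on the work surface. World frame = base frame: x ahead of the robot, y to its left, z up, the work surface at z = 0. Lengths are in mm, angles in rad, forces in N, time in s.
With the tool pointing down it reaches from about 275 to 775 mm from the base axis. Payload 14.6 kg.
Tool frame: the origin (TCP) lies at the very end of the fingers, on their centre line; the grasp point (between the pads) lies 19 mm behind it; z points along the fingers, y is the line along which they close (so a half turn about z gives the same grasp; the last joint's range is limited). The gripper opens to 85 mm and grips with 20 to 120 N. Pads are 22 mm wide; open, the fingers measure 114 mm over their backs; the gripper's body (76 mm by 85 mm) begins 54 mm behind the grasp point. The pads swing forward as they close: fully open they stand 13 mm farther back than shut.
Start: joints at [-1.399, 0.263, -0.048, 1.259, 0, 1.415], TCP at [168.526, -497.219, 203.878] pointing down, gripper open.
Joint ranges: [-2.65, 2.65], [-0.89, 1.7], [-1.18, 1.37], [-2.13, 2.11], [-1.35, 1.29], [-3.14, 3.14]. Speed limits (rad/s): [1.89, 1.89, 2.57, 2.79, 3.14, 3.14].

INTERFACE

Orientations are given as a unit quaternion [w, x, y, z].
In Python, from plant import ctrl, vision, finder gives the robot as it stands.
- The arm moves only by the tool drive_tool, never from a script. Its argument "plan" is a list of rows, each a list of 6 numbers: the shift along the tool's x, y, z in units of 7.5 cm (1.0 is 7.5 cm), then the turn, a rotation vector about the tool's x, y, z in units of pi rad (1.0 is pi rad). A call has 1 to 5 rows; each row shifts and turns the commanded pose from where the row before left it, along the tool's axes as they then stand; what a row does not reach is not made up. A row lasts 1/12 s, in which the tool goes at most 41.7 mm and 7.16 degrees, less where a joint would pass 70% of its speed; a pose out of reach is approached as far as the arm can. A call with a number of a shift or a turn outside -1 to 1 is refused whole. A call with a gripper value outside its range is refused whole. "grip" is the closure, from 0 (fully open) to 1 (shut), set as the call begins (left out, the last holds). The fingers move at their own pace and stop on an object; "force" is the grip in N (left out, the last holds). Time passes only in rows, so rows that do not move let the fingers close. It gives the time, the measured TCP pose, the force, the opening and the grip force at its end, in the units of the state.
- ctrl.observe(): the state, without advancing time (a new reading comes with each control period).
- vision.camera(name): name is "side" or "top"; returns the picture (384x512x3 uint8, red, green, blue); there is no depth.
- vision.camera_info(name): a dict with "K" (3x3 intrinsics, pixels), "distortion" ([k1, k2, p1, p2, k3] as OpenCV has them; the pictures are not rectified), "rvec" (rotation vector, rad) and "tvec" (3), from world to camera coordinates, as OpenCV has them. Camera axes: x right, y down, z forward; pixel columns grow to the right and rows downward; lengths in mm; the calibration is good to about 2 mm. A picture is of the moment at which its call begins. camera_info takes no time and is no camera call.
- ctrl.job_done(): hands the job in; it is judged then, once.
Trained networks look in the newest picture that a camera, given by its name, has taken for a name from the list of things; names that differ only in an ending like _2 or _b are one class to them, and where a whole thing is asked for, a point or a joint stands for the part that bears it (a point fixed in the world has none). Each returns a list of dicts, best first, with "conf" (0 to 1); they miss things now and then, are a little off and sometimes report something else, mostly with a low value. They report only what shows in the picture. A call takes as long as a camera call.
- finder.boxes_of(camera, query): "extent" ([left, top, right, bottom] in pixels, round what is visible of it).
- finder.pinpoint(camera, query): "uv" ([column, row] in pixels: a listed point, or the origin of a listed thing).
The state is a dict: "clock": time; "joints": joint angles; "dq": joint speeds; "tau": joint torques, N m; "position": TCP position; "orientation": TCP orientation; "wrist_force": force on the tool from outside, world axes, zero at the start; "torque": the same for the moment, N m; "opening": finger opening in mm; "finger_force": force on a finger pad.
Only numpy, scipy, OpenCV 4.12 (cv2) and the standard library are available. Lean on these libraries where they do the work, as an engineer would, in place of code of your own. Each camera call takes 0.05 s, during which the arm holds its last target. There are 200 camera calls.

TASK

Work the hand pump's sprung lever through at least three full strokes, each all the way down to its stop and all the way back up, to draw the printing plate flat. Then slide the exposer's shutter one click along, away from the pump, so that the port nearer the pump is open and the other stays shut, and let go with the shutter resting in its stop. Do not knock the lamp head above the shutter, and leave the ink jar, the stone and the brush where they are.

Things in the scene. Friction and masses are not known exactly. Their poses are not given: they have to be found in the camera images.
- exposer: Plate exposer, fixed: grey box 160 x 300 x 58 mm (x, y, z), origin at the centre of its underside, on the table; its front, with the shutter tab, faces its own -x and the robot (turned up to 0.2 rad). In its top, under the shutter, are two round ports 36 mm wide at x = -15, y = +-35 mm. Two posts (30 x 16 mm, at x = 0, y = +-140 mm) carry the lamp head.
- lamp_head: White lamp head fixed over the shutter, 70 x 300 x 50 mm plus a 22 mm finned top; origin at the centre of its underside, 172 mm above the table, at x = -21 mm of the exposer (covers x -56 to +14). Its front edge is 14 mm behind the tab's grip point and 72 mm higher: no room for a gripper straight above the tab, so lean the tool about 40 degrees, in from the robot's side.
- shutter (a joint): Travel (m) of the steel shutter along the exposer's +y. Three spring-indexed stops: -0.040, 0, +0.040; it starts at 0, where its plate (66 x 112 x 5 mm) covers both ports. At -0.040 the port at +y is open, at +0.040 the one at -y. About 5 to 10 N moves it out of a stop; released within 12 mm of one it snaps in, to about 1 mm. Limits +-0.043.
- shutter_tab (a point): Grip point of the shutter's tab, an upright black block 20 x 14 x 52 mm (exposer's x, y, z) on the shutter's front edge: on its centre lines, 18 mm below its top, 100 mm above the table; at travel 0 it is at (-70, 0, 100) mm in the exposer's frame. Grip across the 14 mm, along the exposer's y. The shutter plate is 34 mm below this point; nothing stands beside the tab.
- pump: Hand vacuum pump, fixed: dark base plate 130 x 80 x 14 mm with an upright aluminium barrel; origin at the centre of its underside, on the table. It stands left (+y) or right (-y) of the exposer, turned up to 0.15 rad. The lever's hinge axis is along its own y, 100 mm above its origin; the lever reaches out along its -x, towards the robot.
- lever (a joint): Angle of the pump lever, rad: 0 is up (the lever rises 0.45 rad above level), 0.65 is the lower stop (0.20 rad below level). A spring returns it to 0; pressing the handle takes about 3 N at the top and 11 N at the bottom. A full stroke goes beyond 0.59 and back below 0.06.
- lever_grip (a point): Centre of the lever's cross handle: a black rubber bar 26 mm in diameter and 84 mm long along the pump's y, 180 mm from the hinge axis. 178 mm above the table when up, 64 mm when down. Can be pressed down from above with closed fingers.
- ink_jar: Bystander: jar 84 mm wide, 100 mm tall, loose, on the exposer's other side from the pump; origin at the centre of its underside. Leave it.
- stone: Bystander: small litho stone slab 90 x 120 x 30 mm lying loose on the table near the robot; origin at the centre of its underside. Leave it.
- brush: Bystander: brush 190 mm long lying loose on the table near the robot; origin on its underside. Leave it.

How it is judged:
By the outcome, as a careful person would: the job done as asked, in the order asked, and still so for the second after the job is handed in, with the robot touching nothing.
It also fails if it takes over 67 s, if anything falls off the work surface, if the arm or the gripper's body presses on something with over 40 N, if the wrist force passes 120 N, or if a joint passes its speed limit or range.

## Working session

There is one attempt and no reset: what is moved stays moved. The work goes in short steps, Python scripts to look and compute and a tool call to move; the robot and the scene stay as the last step left them, time stands still between calls to the robot, and variables do not carry over. Pictures are saved under pics/ and viewed, at most 10 in all, crops included, and the job is handed in when it is done.

Besides the shell and the picture viewer there is one more tool, called after ">>>" by a JSON object that holds its "op" and its "data". drive_tool: Moves the arm, as the interface text tells. Shifts and turns lie within -1 to 1; 1 stands for 7.5 cm of shift or pi rad of turn. Its arguments: {"type":"object","properties":{"plan":{"type":"array","items":{"type":"array","items":{"type":"number","minimum":-1,"maximum":1}}},"grip":{"type":"number"},"force":{"type":"number"}},"required":["plan"]}

```bash
mkdir -p pics; ls; cat > h.py <<'E'
import numpy as np, cv2
from scipy.spatial.transform import Rotation as R
from plant import ctrl, vision, finder
def ray(cam,uv):
    i=vision.camera_info(cam);K=np.array(i["K"],float);D=np.array(i["distortion"],float)
    M=cv2.Rodrigues(np.array(i["rvec"],float))[0];t=np.array(i["tvec"],float).ravel()
    p=cv2.undistortPoints(np.array([[uv]],float),K,D).ravel()
    return -M.T@t, M.T@np.array([p[0],p[1],1])
def atz(cam,uv,z):
    o,d=ray(cam,uv); return o+d*(z-o[2])/d[2]
def proj(cam,P):
    i=vision.camera_info(cam)
    return cv2.projectPoints(np.array(P,float).reshape(-1,1,3),np.array(i["rvec"],float),np.array(i["tvec"],float),np.array(i["K"],float),np.array(i["distortion"],float))[0].reshape(-1,2)
def tri(u1,u2):
    o1,d1=ray("side",u1);o2,d2=ray("top",u2)
    A=np.stack([d1,-d2],1);s=np.linalg.lstsq(A,o2-o1,rcond=None)[0]
    a=o1+s[0]*d1;b=o2+s[1]*d2
    return (a+b)/2,np.linalg.norm(a-b)
E
python3 - <<'E'
from h import *
ims=[]
np.set_printoptions(precision=1,suppress=True)
for c in("side","top"):
    im=vision.camera(c);cv2.imwrite(f"pics/{c}0.png",im[...,::-1])
    print(c,ray(c,(256,192)))
    for q in("exposer","lamp_head","shutter_tab","pump","lever_grip","ink_jar","stone","brush"):
        print(q,[(np.round(r["uv"],1).tolist(),round(r["conf"],2)) for r in finder.pinpoint(c,q)[:2]])
print(ctrl.observe())
E
```

```text
pics
side (array([614.4, 640.8, 933.8]), array([-0.1, -0.6, -0.8]))
exposer [([240.8, 221.8], 0.66)]
lamp_head [([244.1, 186.3], 0.63), ([314.8, 259.9], 0.49)]
shutter_tab [([297.0, 169.2], 0.58)]
pump [([226.3, 347.4], 0.96)]
lever_grip [([291.7, 310.3], 0.66)]
ink_jar [([211.2, 163.7], 0.62)]
stone [([314.6, 260.6], 0.89)]
brush [([299.0, 170.3], 0.67)]
top (array([ 463.3,   12. , 1269.7]), array([ 0.,  0., -1.]))
exposer [([279.8, 164.6], 0.93)]
lamp_head [([283.6, 163.7], 0.92)]
shutter_tab [([286.8, 184.9], 0.49)]
pump [([142.0, 140.3], 0.59), ([279.5, 164.1], 0.52)]
lever_grip [([125.1, 190.1], 0.74), ([351.2, 250.4], 0.18)]
ink_jar [([376.2, 131.3], 0.87)]
stone [([211.2, 242.1], 0.76), ([350.4, 249.0], 0.56)]
brush [([351.1, 247.9], 0.95)]
{'clock': 0.9, 'joints': array([-1.4,  0.3, -0. ,  1.3, -0. ,  1.4]), 'dq': array([ 0.,  0., -0.,  0., -0., -0.]), 'tau': array([ -0. , -63.7,  38.5,   0. ,  -0. ,  -0. ]), 'position': array([ 168.5, -497.2,  203.9]), 'orientation': array([ 0. ,  1. ,  0.2, -0. ]), 'wrist_force': array([0. , 0.3, 0.4]), 'torque': array([-0., -0., -0.]), 'finger_force': 0.0, 'opening': 85.55651522156741}
```

View pics/side0.png

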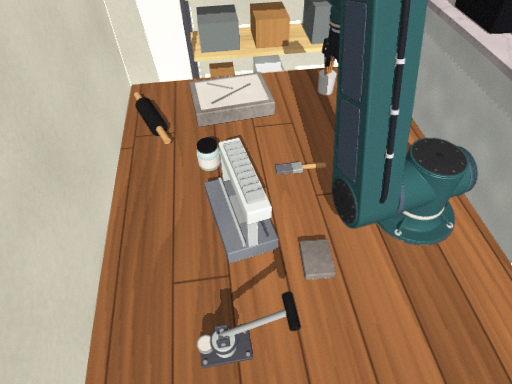

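View pics/top0.png

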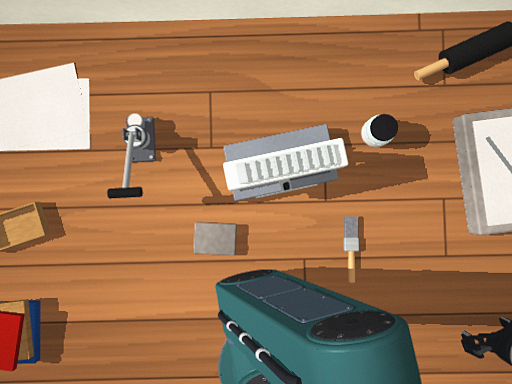

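The side view shows the pump lever handle at (291,311), with the exposer in the middle. In the top view the handle is at (125,192), the tab at (286,186), and the pump is left, on +y. The shutter therefore goes to -0.040. Next I fit poses and check them with an overlay.

```bash
cat > fit.py <<'E'
from h import *
np.set_printoptions(precision=3,suppress=True)
print("grip",tri((291.5,311),(125,191.5)), "top@178",atz("top",(125,191.5),178), "handle ends",atz("top",(108,192.5),178),atz("top",(142.5,190.5),178))
print("tab tri",tri((240,190),(286,186)),atz("top",(286.5,185.5),118))
E0=atz("top",(279.8,164.6),0);print("exp",E0,"pump",atz("top",(142,140.3),0),atz("side",(226.3,347.4),0))
a=atz("top",(225,146),58);b=atz("top",(326,125),58);print("yaw back edge",np.arctan2(-(a-b)[0],(a-b)[1]),np.linalg.norm(a-b))
a=atz("top",(233,200.5),58);b=atz("top",(337,182),58);print("yaw front",np.arctan2(-(a-b)[0],(a-b)[1]),np.linalg.norm(a-b))
E
python3 fit.py; python3 - <<'E'
import cv2
t=cv2.imread("pics/top0.png")[100:220,90:350];cv2.imwrite("pics/topc.png",cv2.resize(t,None,fx=3,fy=3,interpolation=cv2.INTER_CUBIC))
E
```

```text
grip (array([506.344, 353.982, 178.25 ]), np.float64(2.9265684476301845)) top@178 [507.764 353.663 178.   ] handle ends [506.26  396.779 178.   ] [509.237 309.261 178.   ]
tab tri (array([545.116, -61.098, 126.778]), np.float64(62.168349480257795)) [515.892 -59.41  118.   ]
exp [583.373 -48.62    0.   ] pump [665.418 357.082   0.   ] [666.464 357.172   0.   ]
yaw back edge 0.18048992327794938 290.5442765472242
yaw front 0.15232135763226753 296.06552483133294
```

View pics/topc.png

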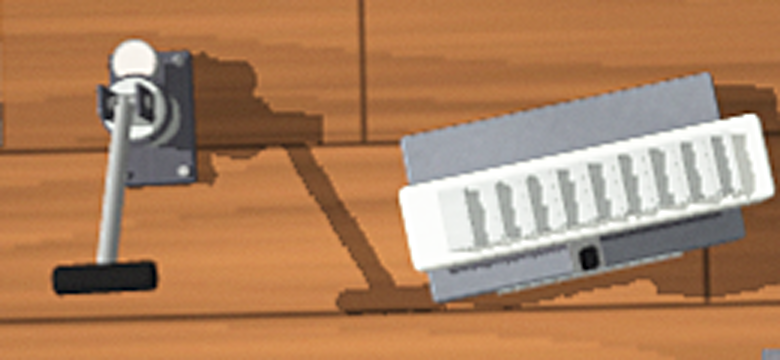

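Crop: exposer top corners at (400,140), (712,73), (433,301) and (743,237). The tab top is at (589,257) and the handle centre at (105,277).

```bash
cat > fit2.py <<'E'
from h import *
np.set_printoptions(precision=3,suppress=True)
c=np.array([(400,140),(712,73),(433,301),(743,237)])/3+[89.7,99.7]
W=np.array([atz("top",p,58)[:2] for p in c]);L=np.array([(80,150),(80,-150),(-80,150),(-80,-150)],float)
H=W-W.mean(0);S=L.T@H;yaw=np.arctan2(S[0,1]-S[1,0],S[0,0]+S[1,1])
Rz=np.array([[np.cos(yaw),-np.sin(yaw)],[np.sin(yaw),np.cos(yaw)]])
print("exp",W.mean(0),yaw,"res",W-(L@Rz.T+W.mean(0)))
print("tab from exp",Rz@[-70,0]+W.mean(0),"tab seen@118",atz("top",np.array([589,257])/3+[89.7,99.7],118))
s=ctrl.observe();print(s["orientation"],R.from_quat(np.roll(s["orientation"],-1)).as_matrix())
E
python3 fit2.py
```

```text
exp [584.515 -47.449] 0.18015270519930116 res [[-2.983 -1.694]
 [-1.022 -0.923]
 [ 2.423 -0.757]
 [ 1.583  3.374]]
tab from exp [515.648 -59.991] tab seen@118 [516.278 -58.176 118.   ]
[ 0.     0.987  0.163 -0.   ] [[ 0.947  0.321 -0.   ]
 [ 0.321 -0.947 -0.   ]
 [-0.     0.    -1.   ]]
```

>>> {"op": "drive_tool", "data": {"plan": [[0, 0, -0.1, 0, 0, -0.0382], [0, 0, -0.1, 0, 0, -0.0382], [0, 0, -0.1, 0, 0, -0.0382], [0, 0, -0.1, 0, 0, -0.0382], [0, 0, 0, 0, 0, -0.0382]], "grip": 1}}

```text
clock: 1.32
position: [168.6, -497.7, 235.2]
orientation: [0.001, 0.893, 0.45, -0.0]
wrist_force: [-0.1, -0.0, 0.0]
opening: 25.1
finger_force: 0.0
```

>>> {"op": "drive_tool", "data": {"plan": [[0, 0, 0, 0, 0, -0.0382], [0, 0, 0, 0, 0, -0.0382], [0, 0, 0, 0, 0, -0.0382], [0, 0, 0, 0, 0, -0.0382], [0, 0, 0, 0, 0, -0.0382]]}}

```text
clock: 1.73
position: [168.5, -497.2, 233.9]
orientation: [-0.0, 0.72, 0.694, 0.0]
wrist_force: [1.2, -0.1, -0.2]
opening: -0.1
finger_force: 0.0
```

>>> {"op": "drive_tool", "data": {"plan": [[0, 0, 0, 0, 0, -0.0382], [0, 0, 0, 0, 0, -0.0382], [0, 0, 0, 0, 0, -0.0382], [0, 0, 0, 0, 0, -0.0382], [0, 0, 0, 0, 0, -0.0382]]}}

```text
clock: 2.15
position: [168.5, -497.2, 233.9]
orientation: [0.0, 0.483, 0.875, -0.0]
wrist_force: [-0.1, -0.7, -0.5]
opening: 0.3
finger_force: 0.0
```

>>> {"op": "drive_tool", "data": {"plan": [[0, 0, 0, 0, 0, -0.0382], [0, 0, 0, 0, 0, -0.0382], [0, 0, 0, 0, 0, -0.0382], [0, 0, 0, 0, 0, -0.0382], [0, 0, 0, 0, 0, -0.0382]]}}

```text
clock: 2.57
position: [168.5, -497.2, 233.9]
orientation: [-0.0, 0.203, 0.979, 0.0]
wrist_force: [0.2, -0.0, 0.2]
opening: 0.0
finger_force: 0.0
```

>>> {"op": "drive_tool", "data": {"plan": [[0, 0, 0, 0, 0, -0.0382], [0, 0, 0, 0, 0, -0.0382], [0, 0, 0, 0, 0, -0.0382], [0, 0, 0, 0, 0, -0.0382], [0, 0, 0, 0, 0, -0.0382]]}}

```text
clock: 2.98
position: [168.5, -497.2, 233.9]
orientation: [0.0, -0.096, 0.995, -0.0]
wrist_force: [0.3, -1.1, -0.6]
opening: 0.2
finger_force: 0.0
```

>>> {"op": "drive_tool", "data": {"plan": [[-0.25, 0.39, 0, 0, 0, 0], [-0.25, 0.39, 0, 0, 0, 0], [-0.25, 0.39, 0, 0, 0, 0], [-0.25, 0.39, 0, 0, 0, 0], [-0.25, 0.39, 0, 0, 0, 0]]}}

```text
clock: 3.4
position: [233.9, -334.7, 233.9]
orientation: [0.0, -0.092, 0.996, -0.0]
wrist_force: [0.6, 0.7, 0.4]
opening: 0.5
finger_force: 0.0
```

>>> {"op": "drive_tool", "data": {"plan": [[-0.25, 0.39, 0, 0, 0, 0], [-0.25, 0.39, 0, 0, 0, 0], [-0.25, 0.39, 0, 0, 0, 0], [-0.25, 0.39, 0, 0, 0, 0], [-0.25, 0.39, 0, 0, 0, 0]]}}

```text
clock: 3.82
position: [299.0, -173.6, 234.1]
orientation: [0.0, -0.092, 0.996, -0.0]
wrist_force: [0.8, -0.3, 0.1]
opening: -0.1
finger_force: 0.0
```

>>> {"op": "drive_tool", "data": {"plan": [[-0.25, 0.39, 0, 0, 0, 0], [-0.25, 0.39, 0, 0, 0, 0], [-0.25, 0.39, 0, 0, 0, 0], [-0.25, 0.39, 0, 0, 0, 0], [-0.25, 0.39, 0, 0, 0, 0]]}}

```text
clock: 4.23
position: [364.3, -12.3, 234.1]
orientation: [0.0, -0.093, 0.996, -0.0]
wrist_force: [0.6, -1.2, 0.4]
opening: 0.0
finger_force: 0.0
```

>>> {"op": "drive_tool", "data": {"plan": [[-0.25, 0.39, 0, 0, 0, 0], [-0.25, 0.39, 0, 0, 0, 0], [-0.25, 0.39, 0, 0, 0, 0], [-0.25, 0.39, 0, 0, 0, 0], [-0.25, 0.39, 0, 0, 0, 0]]}}

```text
clock: 4.65
position: [429.5, 148.9, 233.9]
orientation: [0.0, -0.093, 0.996, -0.0]
wrist_force: [0.6, -0.7, 1.0]
opening: 0.1
finger_force: 0.0
```

>>> {"op": "drive_tool", "data": {"plan": [[-0.25, 0.39, 0, 0, 0, 0], [-0.25, 0.39, 0, 0, 0, 0], [-0.25, 0.39, 0, 0, 0, 0], [-0.25, 0.39, 0, 0, 0, 0], [0, 0, 0, 0, 0, 0]]}}

```text
clock: 5.07
position: [482.8, 280.1, 232.7]
orientation: [-0.0, -0.094, 0.996, 0.0]
wrist_force: [0.6, 0.5, -0.9]
opening: -0.0
finger_force: 0.0
```

>>> {"op": "drive_tool", "data": {"plan": [[-0.16, 0.305, 0, 0, 0, 0], [-0.16, 0.305, 0, 0, 0, 0], [-0.16, 0.305, 0, 0, 0, 0], [0, 0, 0.2, 0, 0, 0], [0, 0, 0.2, 0, 0, 0]]}}

```text
clock: 5.48
position: [504.7, 351.0, 203.4]
orientation: [0.0, -0.093, 0.996, 0.0]
wrist_force: [-0.8, 0.1, -0.2]
opening: -0.4
finger_force: 0.0
```

```bash
python3 - <<'E'
from h import *
t=vision.camera("top")[150:230,70:180];s=vision.camera("side")[240:350,200:340]
t=cv2.resize(t,(440,320));s=cv2.resize(s,(420,330))[:320]
cv2.imwrite("pics/pr.png",np.hstack([t,s[:,:360]])[...,::-1]);print(ctrl.observe()["position"])
E
```

```text
[503.20510343 349.40538498 201.7988988 ]
```

View pics/pr.png

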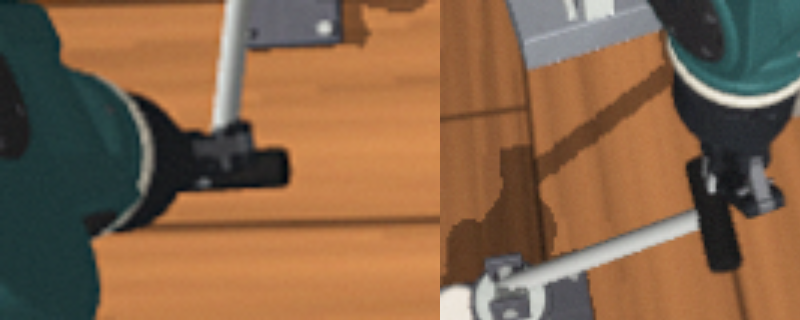

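>>> {"op": "drive_tool", "data": {"plan": [[0, 0, 0.25, 0, 0, 0], [0.07, 0, 0.3, 0, 0, 0], [0.06, 0, 0.3, 0, 0, 0], [0.02, 0, 0.3, 0, 0, 0], [0, 0, 0.3, 0, 0, 0]]}}

```text
clock: 6.0
position: [492.5, 347.6, 95.7]
orientation: [0.0, -0.093, 0.996, 0.0]
wrist_force: [-4.4, -0.3, 7.3]
opening: 0.0
finger_force: 3.5
```

>>> {"op": "drive_tool", "data": {"plan": [[0, 0, 0.06, 0, 0, 0], [0, 0, 0.06, 0, 0, 0], [0, 0, 0.04, 0, 0, 0], [0, 0, 0.04, 0, 0, 0], [0, 0, 0, 0, 0, 0]]}}

```text
clock: 6.42
position: [493.5, 347.7, 81.6]
orientation: [0.0, -0.092, 0.996, 0.0]
wrist_force: [-3.2, -1.5, 6.3]
opening: -0.2
finger_force: 3.0
```

>>> {"op": "drive_tool", "data": {"plan": [[0, 0, 0.04, 0, 0, 0], [0, 0, 0.03, 0, 0, 0], [0, 0, 0, 0, 0, 0]]}}

```text
clock: 6.67
position: [493.7, 347.8, 76.5]
orientation: [0.001, -0.092, 0.996, 0.0]
wrist_force: [-2.9, -0.4, 5.7]
opening: 0.1
finger_force: 3.1
```

>>> {"op": "drive_tool", "data": {"plan": [[0, 0, 0.03, 0, 0, 0], [0, 0, 0, 0, 0, 0], [0, 0, 0, 0, 0, 0]]}}

```text
clock: 6.92
position: [493.8, 347.8, 74.6]
orientation: [0.001, -0.092, 0.996, 0.0]
wrist_force: [-2.3, -0.8, 6.0]
opening: 0.0
finger_force: 3.1
```

```bash
python3 - <<'E'
from h import *
t=vision.camera("top")[150:230,70:180];s=vision.camera("side")[240:350,200:340]
t=cv2.resize(t,(440,320));s=cv2.resize(s,(420,330))[:320]
cv2.imwrite("pics/pr2.png",np.hstack([t,s[:,:360]])[...,::-1]);print(ctrl.observe()["wrist_force"])
E
```

```text
[-3.67990969 -0.54059584  5.72172911]
```

View pics/pr2.png

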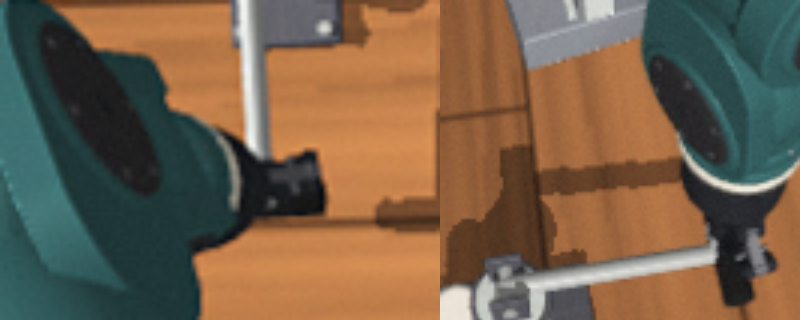

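```bash
python3 - <<'E'
from h import *
np.set_printoptions(precision=1,suppress=True)
h=np.array([669,357,100.])
for q in (0,.3,.5,.6,.65):
    a=.45-q;c=h+180*np.array([-np.cos(a),-.02,np.sin(a)])
    print(q,c,proj("side",[c,c+[0,42,0],c-[0,42,0]]).ravel(),proj("top",[c]))
print("tip",proj("side",[[493.8,347.8,74.6]]),proj("top",[[493.8,347.8,74.6]]))
for i in finder.pinpoint("side","lever_grip")[:2]+finder.pinpoint("top","lever_grip")[:2]: print(i)
im=vision.camera("side")[240:360,200:340];cv2.imwrite("pics/pr3.png",cv2.resize(im,None,fx=5,fy=5,interpolation=cv2.INTER_CUBIC)[...,::-1])
E
```

```text
0 [506.9 353.4 178.3] [290.5 310.7 294.5 329.2 286.9 293.4] [[125.1 191.8]]
0.3 [491.  353.4 126.9] [295.8 318.1 299.6 335.8 292.1 301.4] [[131.2 198.4]]
0.5 [489.2 353.4  91. ] [295.4 323.4 299.1 340.7 291.9 307.1] [[135.1 199.3]]
0.6 [491.  353.4  73.1] [294.2 326.1 297.8 343.1 290.7 309.9] [[137.  198.8]]
0.65 [492.6 353.4  64.2] [293.3 327.4 296.9 344.3 289.9 311.3] [[137.9 198.3]]
tip [[292.6 323.8]] [[138.9 197.7]]
{'uv': [293.6, 324.3], 'conf': 0.78}
{'uv': [134.1, 201.5], 'conf': 0.56}
```

View pics/pr3.png

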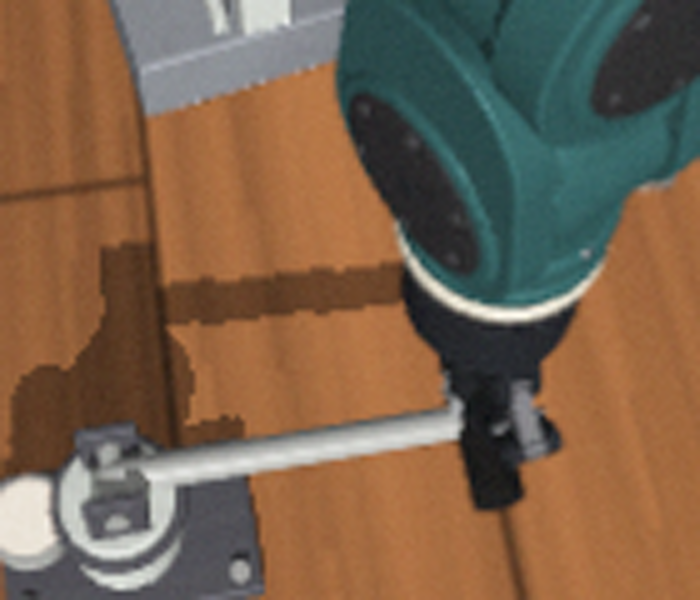

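```bash
python3 - <<'E'
from h import *
np.set_printoptions(precision=1,suppress=True)
for P in ([503.2,349.4,201.8],[493.8,347.8,74.6]):
  P=np.array(P)
  for dx in(-11,11):
    for dz in (0,54): print(P+[dx,0,dz],((proj("side",P+[dx,0,dz])-[200,240])*3+[440,0]).ravel(),"x5:",((proj("side",P+[dx,0,dz])-[200,240])*5).ravel(),"top",((proj("top",P+[dx,0,dz])-[70,150])*4).ravel())
s=ctrl.observe();print(s["position"],s["wrist_force"],s["torque"],s["joints"])
E
```

```text
[492.2 349.4 201.8] [732.2 191.6] x5: [487.  319.3] top [215.1 189.7]
[492.2 349.4 255.8] [738.3 160.3] x5: [497.2 267.2] top [186.1 187.9]
[514.2 349.4 201.8] [702.8 196.1] x5: [437.9 326.8] top [214.7 154.2]
[514.2 349.4 255.8] [707.1 165. ] x5: [445.2 275. ] top [185.7 150.5]
[482.8 347.8  74.6] [730.9 249.4] x5: [484.8 415.7] top [275.6 206.8]
[482.8 347.8 128.6] [736.2 225. ] x5: [493.6 375.1] top [252.7 206. ]
[504.8 347.8  74.6] [704.9 253.4] x5: [441.5 422.4] top [275.2 175. ]
[504.8 347.8 128.6] [708.9 229.2] x5: [448.1 382.1] top [252.3 172.7]
[493.8 347.8  74.7] [-3.8 -0.4  5.9] [-0.2  0.6 -0. ] [ 0.5  0.5 -0.1  1.  -0.   0.3]
```

>>> {"op": "drive_tool", "data": {"plan": [[0, 0, -0.4, 0, 0, 0], [0, 0, -0.4, 0, 0, 0], [0, 0, -0.4, 0, 0, 0], [0, 0, -0.4, 0, 0, 0], [0, 0, -0.4, 0, 0, 0]]}}

```text
clock: 7.58
position: [493.2, 347.4, 226.0]
orientation: [0.001, -0.092, 0.996, 0.0]
wrist_force: [-0.1, 0.4, -0.5]
opening: 0.2
finger_force: 0.0
```

>>> {"op": "drive_tool", "data": {"plan": [[0, 0, -0.4, 0, 0, 0], [0, 0, 0, 0, 0, 0]]}}

```text
clock: 7.75
position: [494.7, 348.2, 259.9]
orientation: [0.004, -0.092, 0.996, 0.002]
wrist_force: [2.4, 1.1, 0.1]
opening: 0.4
finger_force: 0.0
```

```bash
python3 - <<'E'
from h import *
p=ctrl.observe()["position"];print(p)
o=[]
for c in("side","top"):
    im=vision.camera(c).copy();u=proj(c,p).ravel();v=u.astype(int)
    cr=cv2.resize(im[v[1]-50:v[1]+60,v[0]-50:v[0]+48],None,fx=4,fy=4,interpolation=cv2.INTER_CUBIC)
    q=(((u-v)+50.5)*4).astype(int);cv2.circle(cr,tuple(map(int,q)),4,(255,0,0),1);o.append(cr)
    print(c,[r["uv"] for r in finder.pinpoint(c,"lever_grip")[:1]])
cv2.imwrite("pics/g.png",np.hstack(o)[...,::-1])
E
```

```text
[494.68938355 348.17249317 259.8777283 ]
side [[290.4, 312.6]]
top [[124.4, 192.1]]
```

View pics/g.png

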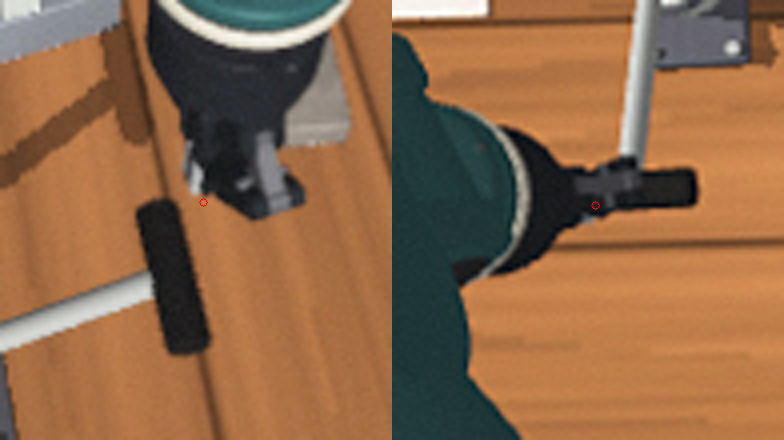

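The side crop shows two finger-like parts at (195,185) and (280,195), separated along world x. The bar ended up between them, so it was straddled rather than pressed. I open the fingers to compare.

>>> {"op": "drive_tool", "data": {"plan": [[0, 0, 0, 0, 0, 0], [0, 0, 0, 0, 0, 0], [0, 0, 0, 0, 0, 0], [0, 0, 0, 0, 0, 0], [0, 0, 0, 0, 0, 0]], "grip": 0}}

```text
clock: 8.37
position: [493.0, 347.7, 252.4]
orientation: [-0.0, -0.093, 0.996, -0.0]
wrist_force: [0.1, 0.2, 0.0]
opening: 60.7
finger_force: 0.0
```

```bash
python3 - <<'E'
from h import *
p=ctrl.observe()["position"];print(p)
o=[]
for c in("side","top"):
    im=vision.camera(c).copy();u=proj(c,p).ravel();v=u.astype(int)
    cr=cv2.resize(im[v[1]-50:v[1]+60,v[0]-50:v[0]+48],None,fx=4,fy=4,interpolation=cv2.INTER_CUBIC)
    q=(((u-v)+50.5)*4).astype(int);cv2.circle(cr,tuple(map(int,q)),4,(255,0,0),1);o.append(cr)
cv2.imwrite("pics/g2.png",np.hstack(o)[...,::-1])
E
```

```text
[492.96208314 347.66197065 252.40123972]
```

View pics/g2.png

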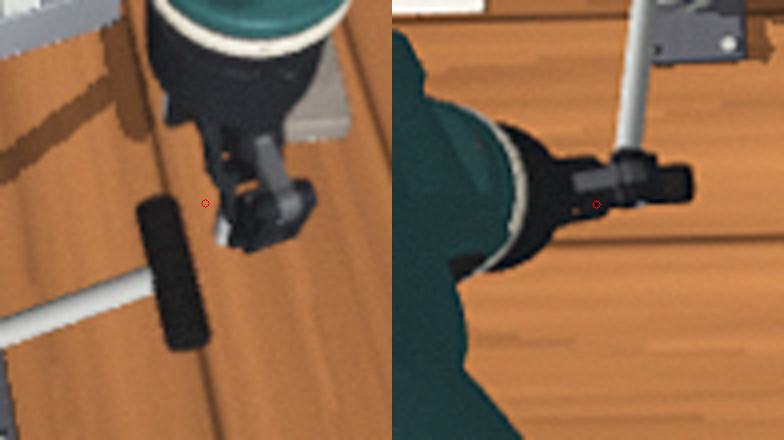

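Opening moved the near finger towards +y, so the closing axis is as stated. In the side view, though, the tip sits about 15–20 mm nearer the robot than projected. I probe the handle with the tip further out.

>>> {"op": "drive_tool", "data": {"plan": [[-0.15, 0.02, 0, 0, 0, 0], [-0.14, 0.01, 0.18, 0, 0, 0], [0, 0, 0.25, 0, 0, 0], [0, 0, 0.2, 0, 0, 0], [0, 0, 0.1, 0, 0, 0]], "grip": 1}}

```text
clock: 8.88
position: [513.7, 353.6, 195.0]
orientation: [-0.001, -0.092, 0.996, -0.001]
wrist_force: [0.4, -0.6, -0.6]
opening: 17.2
finger_force: 0.0
```

>>> {"op": "drive_tool", "data": {"plan": [[0, 0, 0.05, 0, 0, 0], [0, 0, 0.05, 0, 0, 0], [0, 0, 0.04, 0, 0, 0], [0, 0, 0, 0, 0, 0]]}}

```text
clock: 9.22
position: [514.1, 354.0, 187.4]
orientation: [0.0, -0.093, 0.996, 0.0]
wrist_force: [-0.0, -0.2, -0.8]
opening: 0.2
finger_force: 0.0
```

```bash
python3 - <<'E'
from h import *
np.set_printoptions(precision=2,suppress=True)
for i in range(4):
    s=ctrl.observe();print(s["clock"],s["position"],s["wrist_force"],s["torque"])
    print([(r["uv"],r["conf"]) for r in (vision.camera("side"),finder.pinpoint("side","lever_grip"))[1][:1]])
E
```

```text
9.2167 [514.11 353.98 187.35] [-0.04 -0.15 -0.77] [ 0.   -0.03 -0.02]
[]
9.3167 [514.22 354.04 187.85] [-1.21  0.57 -0.14] [ 0.04 -0.03 -0.04]
[([293.2, 311.7], 0.81)]
9.4167 [514.23 354.07 187.86] [0.8  0.29 0.89] [ 0.05 -0.03 -0.04]
[([292.7, 309.8], 0.75)]
9.5167 [514.18 354.03 187.73] [-1.01  0.1   0.19] [-0.    0.02 -0.02]
[([288.8, 310.3], 0.8)]
```

>>> {"op": "drive_tool", "data": {"plan": [[0, 0, 0.05, 0, 0, 0], [0, 0, 0.05, 0, 0, 0], [0, 0, 0, 0, 0, 0]]}}

```text
clock: 9.87
position: [513.7, 353.8, 178.9]
orientation: [-0.001, -0.093, 0.996, -0.0]
wrist_force: [0.1, -0.1, -0.5]
opening: 0.1
finger_force: 0.0
```

>>> {"op": "drive_tool", "data": {"plan": [[0, 0, 0.05, 0, 0, 0], [0, 0, 0.05, 0, 0, 0], [0, 0, 0, 0, 0, 0]]}}

```text
clock: 10.12
position: [513.8, 353.8, 171.5]
orientation: [-0.0, -0.093, 0.996, -0.0]
wrist_force: [-0.2, -0.6, 0.3]
opening: 0.0
finger_force: 0.0
```

>>> {"op": "drive_tool", "data": {"plan": [[0, 0, 0.05, 0, 0, 0], [0, 0, 0.05, 0, 0, 0], [0, 0, 0, 0, 0, 0]]}}

```text
clock: 10.37
position: [513.8, 353.9, 164.1]
orientation: [-0.0, -0.093, 0.996, -0.0]
wrist_force: [0.4, -0.1, -0.7]
opening: -0.2
finger_force: 0.0
```

```bash
python3 - <<'E'
from h import *
p=ctrl.observe()["position"];print(p)
o=[]
for c in("side","top"):
    im=vision.camera(c).copy();u=proj(c,p).ravel();v=u.astype(int)
    cr=cv2.resize(im[v[1]-50:v[1]+60,v[0]-50:v[0]+48],None,fx=4,fy=4,interpolation=cv2.INTER_CUBIC)
    q=(((u-v)+50.5)*4).astype(int);cv2.circle(cr,tuple(map(int,q)),4,(255,0,0),1);o.append(cr)
cv2.imwrite("pics/g3.png",np.hstack(o)[...,::-1])
E
```

```text
[513.83675633 353.86682981 164.10509551]
```

View pics/g3.png

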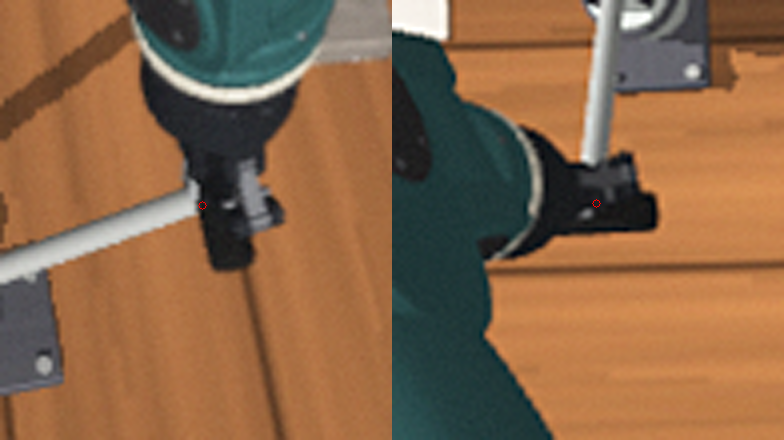

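```bash
python3 - <<'E'
from h import *
np.set_printoptions(precision=1,suppress=True)
P=np.array([513.84,353.87,164.1])
us,ut=[proj(c,P).ravel() for c in("side","top")]
vs,vt=us.astype(int)-50,ut.astype(int)-50
print(us,ut)
hb=np.array([507.5,353.7,178.]);e=np.array([-1.4,42,0])
for n,X in(("bar+y",hb+e),("bar",hb),("bar-y",hb-e)):
    print(n,"side crop",((proj("side",X).ravel()-vs)*4),"top crop",(proj("top",X).ravel()-vt)*4+[392,0])
for s,t in(((265,205),(612,178)),((275,215),(620,178)),((255,180),(612,178)),((240,100),(520,190))):
    print(s,t,tri(np.array(s)/4+vs,(np.array(t)-[392,0])/4+vt))
for c in("side","top"):
  i=vision.camera_info(c);print(c,i["distortion"],np.array(i["K"]).ravel())
  for q in("exposer","pump","stone"):
    r=finder.pinpoint(c,q)
    if r: print(q,atz(c,r[0]["uv"],0))
E
```

```text
[287.2 313.8] [126.6 189.3]
bar+y side crop [231.4 265.4] top crop [521.7 214.2]
bar side crop [213.2 191.8] top crop [587.9 210.4]
bar-y side crop [196.2 122.7] top crop [654.2 206.6]
(265, 205) (612, 178) (array([503.4, 351.8, 163.6]), np.float64(53.571758547053484))
(275, 215) (620, 178) (array([500.5, 352.2, 150.9]), np.float64(61.524560872485864))
(255, 180) (612, 178) (array([505.6, 344.9, 181.6]), np.float64(46.39990675916991))
(240, 100) (520, 190) (array([508.8, 355.2, 300.8]), np.float64(12.861768602662412))
side [-0.  0.  0.  0.  0.] [346.7   0.  260.3   0.  346.7 198.2   0.    0.    1. ]
exposer [584.4 -42.1   0. ]
pump [668.7 361.4   0. ]
stone [380.5 143.5   0. ]
top [0. 0. 0. 0. 0.] [431.9   0.  255.2   0.  431.9 189.9   0.    0.    1. ]
exposer [585.6 -43.7   0. ]
pump [669.3 358.8   0. ]
```

The tip passed z = 164 without touching the handle, which is still up. The bar lies between gripper parts seen on both its sides. I continue down gently and watch the force.

>>> {"op": "drive_tool", "data": {"plan": [[0, 0, 0.05, 0, 0, 0], [0, 0, 0.05, 0, 0, 0], [0, 0, 0, 0, 0, 0]]}}

```text
clock: 11.02
position: [513.8, 353.9, 156.6]
orientation: [-0.0, -0.093, 0.996, -0.0]
wrist_force: [0.2, -0.1, 2.0]
opening: 0.2
finger_force: 1.1
```

>>> {"op": "drive_tool", "data": {"plan": [[0.03, 0, 0.06, 0, 0, 0], [0.03, 0, 0.06, 0, 0, 0], [0, 0, 0, 0, 0, 0]]}}

```text
clock: 11.27
position: [509.1, 353.0, 147.5]
orientation: [-0.0, -0.093, 0.996, -0.0]
wrist_force: [1.4, 0.5, 1.8]
opening: 0.2
finger_force: 1.1
```

>>> {"op": "drive_tool", "data": {"plan": [[0.03, 0, 0.08, 0, 0, 0], [0.03, 0, 0.08, 0, 0, 0], [0, 0, 0, 0, 0, 0]]}}

```text
clock: 11.52
position: [504.5, 352.1, 135.2]
orientation: [-0.001, -0.093, 0.996, -0.0]
wrist_force: [1.7, 1.2, 2.5]
opening: 0.1
finger_force: 1.5
```

```bash
python3 - <<'E'
from h import *
np.set_printoptions(precision=2,suppress=True)
for i in range(3):
    vision.camera("side");s=ctrl.observe();print(s["clock"],s["position"],s["wrist_force"],s["torque"])
for c in("side","top"):
    im=vision.camera(c);cv2.imwrite(f"pics/p_{c}.png",im[...,::-1]);print(c,[(r["uv"],r["conf"]) for r in finder.pinpoint(c,"lever_grip")[:1]])
E
```

```text
11.5667 [504.78 352.14 135.83] [0.08 0.91 3.98] [0.15 0.06 0.03]
11.6167 [504.99 352.15 136.21] [0.65 0.31 3.99] [ 0.08  0.18 -0.01]
11.6667 [505.06 352.19 136.42] [-1.06  0.68  4.  ] [ 0.04  0.18 -0.05]
side [([296.1, 314.2], 0.85)]
top [([129.2, 195.9], 0.56)]
```

>>> {"op": "drive_tool", "data": {"plan": [[0.06, 0, 0.2, 0, 0, 0], [0.04, 0, 0.2, 0, 0, 0], [0, 0, 0.2, 0, 0, 0], [0, 0, 0.2, 0, 0, 0], [0, 0, 0.1, 0, 0, 0]]}}

```text
clock: 12.28
position: [497.5, 351.0, 67.7]
orientation: [-0.0, -0.093, 0.996, 0.0]
wrist_force: [-1.7, 1.1, 7.8]
opening: 0.2
finger_force: 3.5
```

>>> {"op": "drive_tool", "data": {"plan": [[0, 0, 0.08, 0, 0, 0], [0, 0, 0.05, 0, 0, 0], [0, 0, 0.05, 0, 0, 0], [0, 0, 0, 0, 0, 0]]}}

```text
clock: 12.62
position: [498.3, 351.0, 55.4]
orientation: [0.0, -0.093, 0.996, 0.0]
wrist_force: [-0.3, 0.9, 7.2]
opening: 0.0
finger_force: 3.6
```

>>> {"op": "drive_tool", "data": {"plan": [[0, 0, 0.05, 0, 0, 0], [0, 0, 0, 0, 0, 0]]}}

```text
clock: 12.78
position: [498.6, 351.1, 51.9]
orientation: [0.001, -0.093, 0.996, 0.0]
wrist_force: [0.9, 0.2, 6.6]
opening: 0.2
finger_force: 3.8
```

```bash
python3 - <<'E'
from h import *
np.set_printoptions(precision=2,suppress=True)
for i in range(3):
    vision.camera("side");s=ctrl.observe();print(s["clock"],s["position"],s["wrist_force"],s["torque"])
for c in("side","top"):
    im=vision.camera(c);cv2.imwrite(f"pics/p_{c}.png",im[...,::-1]);print(c,[(r["uv"],r["conf"]) for r in finder.pinpoint(c,"lever_grip")[:1]])
h=np.array([669,357,100.])
for q in (.5,.6,.65):
    a=.45-q;c=h+180*np.array([-np.cos(a),-.02,np.sin(a)]);print(q,proj("side",[c,c+[0,42,0]]).ravel())
E
```

```text
12.8333 [498.57 351.09  52.13] [ 0.09 -0.7   6.68] [ 0.09 -0.02 -0.05]
12.8833 [498.54 351.1   52.23] [ 0.12 -0.28  6.99] [0.08 0.02 0.  ]
12.9333 [498.53 351.12  52.3 ] [-0.42 -0.11  7.55] [ 0.03  0.03 -0.03]
side [([294.9, 329.1], 0.82)]
top [([137.3, 195.3], 0.79)]
0.5 [295.4  323.38 299.12 340.65]
0.6 [294.16 326.05 297.78 343.11]
0.65 [293.3  327.38 296.86 344.35]
```

>>> {"op": "drive_tool", "data": {"plan": [[0, 0, 0.05, 0, 0, 0], [0, 0, 0, 0, 0, 0]]}}

```text
clock: 13.3
position: [499.0, 351.2, 48.9]
orientation: [0.001, -0.093, 0.996, 0.0]
wrist_force: [-1.7, -1.1, 16.5]
opening: -0.1
finger_force: 8.8
```

>>> {"op": "drive_tool", "data": {"plan": [[0, 0, 0.05, 0, 0, 0], [0, 0, 0, 0, 0, 0]]}}

```text
clock: 13.47
position: [499.4, 351.3, 47.1]
orientation: [0.002, -0.092, 0.996, 0.001]
wrist_force: [-8.3, -5.5, 44.6]
opening: 0.0
finger_force: 22.1
```

>>> {"op": "drive_tool", "data": {"plan": [[0, 0, 0.05, 0, 0, 0], [0, 0, 0, 0, 0, 0]]}}

```text
clock: 13.63
position: [499.8, 351.5, 45.4]
orientation: [0.003, -0.093, 0.996, 0.001]
wrist_force: [-16.6, -11.0, 70.8]
opening: -0.0
finger_force: 35.5
```

>>> {"op": "drive_tool", "data": {"plan": [[0, 0, -0.35, 0, 0, 0], [0, 0, -0.35, 0, 0, 0], [-0.02, 0, -0.35, 0, 0, 0], [-0.06, 0, -0.35, 0, 0, 0], [-0.1, 0, -0.37, 0, 0, 0]]}}

```text
clock: 14.05
position: [510.7, 353.1, 174.7]
orientation: [0.0, -0.093, 0.996, -0.0]
wrist_force: [-0.5, -0.3, 0.6]
opening: 0.1
finger_force: 0.0
```

>>> {"op": "drive_tool", "data": {"plan": [[0, 0, 0, 0, 0, 0], [0, 0, 0, 0, 0, 0], [0, 0, 0, 0, 0, 0]]}}

```text
clock: 14.3
position: [510.8, 353.1, 172.4]
orientation: [-0.0, -0.092, 0.996, -0.0]
wrist_force: [-0.7, 1.0, -0.1]
opening: -0.3
finger_force: 0.0
```

```bash
python3 - <<'E'
from h import *
for i in range(2):
    vision.camera("side");s=ctrl.observe();print(s["clock"],s["position"],s["wrist_force"],[(r["uv"],r["conf"]) for r in finder.pinpoint("side","lever_grip")[:1]])
E
```

```text
14.35 [510.521505   353.02879035 171.95514852] [-0.66651101 -0.27192387 -0.09199341] [([290.8, 310.4], 0.92)]
14.45 [510.41788797 353.07048527 171.96674076] [-0.77623432 -0.340686    0.63818768] [([289.2, 309.3], 0.64)]
```

Stroke 1 is complete, with the stop reached and the lever back up. Three more follow, so there is one to spare.

>>> {"op": "drive_tool", "data": {"plan": [[0.1, 0, 0.35, 0, 0, 0], [0.06, 0, 0.35, 0, 0, 0], [0.02, 0, 0.35, 0, 0, 0], [0, 0, 0.35, 0, 0, 0], [0, 0, 0.2, 0, 0, 0]]}}

```text
clock: 14.92
position: [497.3, 350.7, 51.0]
orientation: [-0.0, -0.093, 0.996, -0.0]
wrist_force: [5.4, -0.3, 9.0]
opening: 0.0
finger_force: 4.5
```

>>> {"op": "drive_tool", "data": {"plan": [[0, 0, 0.1, 0, 0, 0], [0, 0, 0, 0, 0, 0], [0, 0, 0, 0, 0, 0]]}}

```text
clock: 15.17
position: [497.9, 350.9, 47.8]
orientation: [0.001, -0.093, 0.996, 0.0]
wrist_force: [-9.6, -5.2, 36.8]
opening: 0.1
finger_force: 18.0
```

>>> {"op": "drive_tool", "data": {"plan": [[0, 0, -0.34, 0, 0, 0], [0, 0, -0.34, 0, 0, 0], [-0.02, 0, -0.34, 0, 0, 0], [-0.06, 0, -0.34, 0, 0, 0], [-0.1, 0, -0.34, 0, 0, 0]]}}

```text
clock: 15.58
position: [510.4, 353.2, 174.3]
orientation: [-0.0, -0.093, 0.996, -0.0]
wrist_force: [0.6, 0.2, 0.4]
opening: -0.3
finger_force: 0.0
```

>>> {"op": "drive_tool", "data": {"plan": [[0, 0, 0, 0, 0, 0], [0, 0, 0, 0, 0, 0], [0, 0, 0, 0, 0, 0]]}}

```text
clock: 15.83
position: [510.6, 353.2, 172.1]
orientation: [-0.001, -0.093, 0.996, -0.0]
wrist_force: [1.0, 0.8, -0.6]
opening: -0.0
finger_force: 0.0
```

>>> {"op": "drive_tool", "data": {"plan": [[0.1, 0, 0.35, 0, 0, 0], [0.06, 0, 0.35, 0, 0, 0], [0.02, 0, 0.35, 0, 0, 0], [0, 0, 0.35, 0, 0, 0], [0, 0, 0.2, 0, 0, 0]]}}

```text
clock: 16.25
position: [496.4, 350.4, 50.1]
orientation: [-0.001, -0.093, 0.996, -0.0]
wrist_force: [5.3, 0.4, 9.3]
opening: 0.1
finger_force: 4.6
```

>>> {"op": "drive_tool", "data": {"plan": [[0, 0, 0.1, 0, 0, 0], [0, 0, 0, 0, 0, 0], [0, 0, 0, 0, 0, 0]]}}

```text
clock: 16.5
position: [497.1, 350.6, 47.4]
orientation: [0.0, -0.093, 0.996, 0.0]
wrist_force: [-11.4, -6.6, 42.8]
opening: -0.0
finger_force: 21.4
```

>>> {"op": "drive_tool", "data": {"plan": [[0, 0, -0.34, 0, 0, 0], [0, 0, -0.34, 0, 0, 0], [-0.02, 0, -0.34, 0, 0, 0], [-0.06, 0, -0.34, 0, 0, 0], [-0.1, 0, -0.34, 0, 0, 0]]}}

```text
clock: 16.92
position: [509.9, 353.0, 173.4]
orientation: [-0.001, -0.093, 0.996, -0.0]
wrist_force: [0.2, 1.0, 0.5]
opening: 0.3
finger_force: 0.0
```

>>> {"op": "drive_tool", "data": {"plan": [[0, 0, 0, 0, 0, 0], [0, 0, 0, 0, 0, 0], [0, 0, 0, 0, 0, 0]]}}

```text
clock: 17.17
position: [510.2, 353.0, 171.5]
orientation: [-0.001, -0.093, 0.996, -0.0]
wrist_force: [-0.7, 0.6, -0.5]
opening: -0.2
finger_force: 0.0
```

>>> {"op": "drive_tool", "data": {"plan": [[0.1, 0, 0.35, 0, 0, 0], [0.06, 0, 0.35, 0, 0, 0], [0.02, 0, 0.35, 0, 0, 0], [0, 0, 0.35, 0, 0, 0], [0, 0, 0.18, 0, 0, 0]]}}

```text
clock: 17.58
position: [496.0, 350.2, 51.1]
orientation: [-0.002, -0.093, 0.996, -0.001]
wrist_force: [3.9, 0.6, 9.6]
opening: -0.1
finger_force: 4.4
```

>>> {"op": "drive_tool", "data": {"plan": [[0, 0, 0.1, 0, 0, 0], [0, 0, 0, 0, 0, 0], [0, 0, 0, 0, 0, 0]]}}

```text
clock: 17.83
position: [496.6, 350.4, 47.9]
orientation: [-0.0, -0.093, 0.996, -0.0]
wrist_force: [-9.3, -6.4, 33.9]
opening: 0.1
finger_force: 17.2
```

>>> {"op": "drive_tool", "data": {"plan": [[0, 0, -0.34, 0, 0, 0], [0, 0, -0.34, 0, 0, 0], [-0.02, 0, -0.34, 0, 0, 0], [-0.06, 0, -0.34, 0, 0, 0], [-0.1, 0, -0.34, 0, 0, 0]]}}

```text
clock: 18.25
position: [509.7, 352.9, 174.5]
orientation: [-0.001, -0.093, 0.996, -0.0]
wrist_force: [0.5, -0.2, -0.0]
opening: -0.2
finger_force: 0.0
```

>>> {"op": "drive_tool", "data": {"plan": [[0, 0, -0.2, 0, 0, 0], [0, 0, -0.3, 0, 0, 0], [0, 0, -0.4, 0, 0, 0], [0, 0, 0, 0, 0, 0]]}}

```text
clock: 18.58
position: [511.5, 353.7, 245.3]
orientation: [0.002, -0.093, 0.996, 0.001]
wrist_force: [1.6, 0.1, 0.6]
opening: 0.0
finger_force: 0.0
```

```bash
python3 - <<'E'
from h import *
for i in range(2):
    vision.camera("side");s=ctrl.observe();print(s["clock"],s["position"],s["joints"],[(r["uv"],r["conf"]) for r in finder.pinpoint("side","lever_grip")[:1]])
vision.camera("top")
for q in("stone","brush","ink_jar","shutter_tab"):
    print(q,[(r["uv"],atz("top",r["uv"],0),r["conf"]) for r in finder.pinpoint("top",q)[:1]])
E
```

```text
18.6333 [511.34296618 353.66018005 242.90656491] [4.74098992e-01 4.30373679e-01 3.12934001e-01 1.45180495e+00
 1.93125752e-05 2.88522394e-01] [([291.9, 310.7], 0.81)]
18.7333 [510.52333519 353.1884492  240.5241404 ] [4.74027073e-01 4.31696245e-01 3.08731093e-01 1.45000226e+00
 1.53307469e-05 2.88529139e-01] [([292.9, 308.7], 0.92)]
stone [([213.7, 236.4], array([377.03911734, 150.47420099,   0.        ]), 0.57)]
brush [([351.4, 246.1], array([ 339.80757101, -251.12508373,    0.        ]), 0.94)]
ink_jar [([375.4, 128.4], array([ 683.15531949, -332.37294853,    0.        ]), 0.94)]
shutter_tab [([283.6, 185.4], array([521.78086496, -58.21555594,   0.        ]), 0.55)]
```

>>> {"op": "drive_tool", "data": {"plan": [[0.44, -0.19, 0, 0, 0, 0], [0.44, -0.19, 0, 0, 0, 0], [0.44, -0.19, 0, 0, 0, 0], [0.083, -0.44, 0, 0, 0, 0], [0.083, -0.44, 0, 0, 0, 0]]}}

```text
clock: 19.45
position: [419.8, 225.3, 242.2]
orientation: [0.0, -0.094, 0.996, 0.0]
wrist_force: [1.7, -0.7, 0.1]
opening: -0.2
finger_force: 0.0
```

>>> {"op": "drive_tool", "data": {"plan": [[0.083, -0.44, 0, 0, 0, 0], [0.083, -0.44, 0, 0, 0, 0], [0.083, -0.44, 0, 0, 0, 0], [0.083, -0.44, 0, 0, 0, 0], [0.083, -0.44, 0, 0, 0, 0]]}}

```text
clock: 19.87
position: [420.9, 56.6, 242.0]
orientation: [0.0, -0.093, 0.996, -0.0]
wrist_force: [0.4, 0.9, 0.0]
opening: -0.1
finger_force: 0.0
```

>>> {"op": "drive_tool", "data": {"plan": [[0.083, -0.44, 0.1, 0, 0, 0], [0, 0, 0.5, 0, 0, 0], [0, 0, 0.5, 0, 0, 0], [0, 0, 0.5, 0, 0, 0], [0, 0, 0.5, 0, 0, 0]]}}

```text
clock: 20.28
position: [421.0, 24.2, 83.1]
orientation: [0.0, -0.092, 0.996, -0.0]
wrist_force: [0.8, -0.5, -0.7]
opening: -0.0
finger_force: 0.0
```

>>> {"op": "drive_tool", "data": {"plan": [[0, 0, 0.4, 0, 0, 0], [0, 0, 0.2, 0, 0, 0], [0, 0, 0.1, 0, 0, 0], [0, 0, 0, 0, 0, 0]]}}

```text
clock: 20.62
position: [420.5, 24.6, 31.1]
orientation: [-0.001, -0.093, 0.996, 0.0]
wrist_force: [-0.9, 0.4, -0.3]
opening: -0.4
finger_force: 0.0
```

>>> {"op": "drive_tool", "data": {"plan": [[0, 0, 0.15, 0, 0, 0], [0, 0, 0.1, 0, 0, 0], [0, 0, 0, 0, 0, 0]]}}

```text
clock: 20.87
position: [421.4, 24.5, 13.2]
orientation: [-0.0, -0.093, 0.996, 0.0]
wrist_force: [-0.6, 0.9, -0.3]
opening: -0.1
finger_force: 0.0
```

>>> {"op": "drive_tool", "data": {"plan": [[0, 0, 0.06, 0, 0, 0], [0, 0, 0.04, 0, 0, 0], [0, 0, 0, 0, 0, 0]]}}

```text
clock: 21.12
position: [421.4, 24.5, 5.8]
orientation: [0.0, -0.093, 0.996, -0.0]
wrist_force: [0.4, -0.5, -1.0]
opening: 0.1
finger_force: 0.0
```

>>> {"op": "drive_tool", "data": {"plan": [[0, 0, 0.03, 0, 0, 0], [0, 0, 0.03, 0, 0, 0], [0, 0, 0, 0, 0, 0]]}}

```text
clock: 21.37
position: [421.3, 24.5, 1.1]
orientation: [-0.0, -0.093, 0.996, 0.0]
wrist_force: [-0.0, 0.2, -0.0]
opening: -0.1
finger_force: 0.0
```

>>> {"op": "drive_tool", "data": {"plan": [[0, 0, 0.03, 0, 0, 0], [0, 0, 0.03, 0, 0, 0], [0, 0, 0, 0, 0, 0]]}}

```text
clock: 21.62
position: [421.2, 24.5, -3.5]
orientation: [-0.0, -0.093, 0.996, 0.0]
wrist_force: [-0.7, 0.4, -0.5]
opening: -0.1
finger_force: 0.0
```

>>> {"op": "drive_tool", "data": {"plan": [[0, 0, 0.03, 0, 0, 0], [0, 0, 0, 0, 0, 0]]}}

```text
clock: 21.78
position: [421.2, 24.5, -5.7]
orientation: [-0.0, -0.093, 0.996, 0.0]
wrist_force: [1.0, 0.5, 0.3]
opening: 0.1
finger_force: 0.0
```

The table isn't reached at reported z = -5.7, so the real fingertips lie about 28 mm short of the reported TCP, as the handle contact also implied. I raise, open, and use one picture to check the finger axis.

>>> {"op": "drive_tool", "data": {"plan": [[0, 0, -0.4, 0, 0, 0], [0, 0, -0.4, 0, 0, 0], [0, 0, -0.4, 0, 0, 0], [0, 0, 0, 0, 0, 0], [0, 0, 0, 0, 0, 0]], "grip": 0}}

```text
clock: 22.2
position: [422.4, 24.3, 85.8]
orientation: [0.001, -0.093, 0.996, -0.0]
wrist_force: [0.6, 0.4, -0.4]
opening: 60.5
finger_force: 0.0
```

>>> {"op": "drive_tool", "data": {"plan": [[0, 0, 0, 0, 0, 0], [0, 0, 0, 0, 0, 0], [0, 0, 0, 0, 0, 0], [0, 0, 0, 0, 0, 0]]}}

```text
clock: 22.53
position: [420.9, 24.5, 83.9]
orientation: [-0.001, -0.093, 0.996, 0.0]
wrist_force: [-0.3, 0.6, 0.6]
opening: 85.0
finger_force: 0.0
```

```bash
python3 - <<'E'
from h import *
s=ctrl.observe();p=s["position"];print(s["clock"],p,s["opening"])
M=R.from_quat(np.roll(s["orientation"],-1)).as_matrix()
o=[]
for c in("side","top"):
    im=vision.camera(c);cv2.imwrite(f"pics/open_{c}.png",im[...,::-1])
    b=p+[0,0,28+13]
    P=np.array([p,b,b+M@[0,43,0],b-M@[0,43,0],b+[0,0,60]])
    u=proj(c,P);v=u[1].astype(int);a=v-[33,50]
    cr=cv2.resize(im[a[1]:a[1]+100,a[0]:a[0]+66],None,fx=6,fy=6,interpolation=cv2.INTER_CUBIC)
    for w,col in zip(u,((255,0,0),(255,255,0),(0,255,0),(0,255,255),(255,0,255))): cv2.circle(cr,tuple(int(k) for k in (w-a+.5)*6),4,col,1)
    o.append(cr)
cv2.imwrite("pics/g4.png",np.hstack(o)[...,::-1])
E
```

```text
22.5333 [420.8842923   24.51391373  83.9215333 ] 85.02734555110096
```

View pics/g4.png

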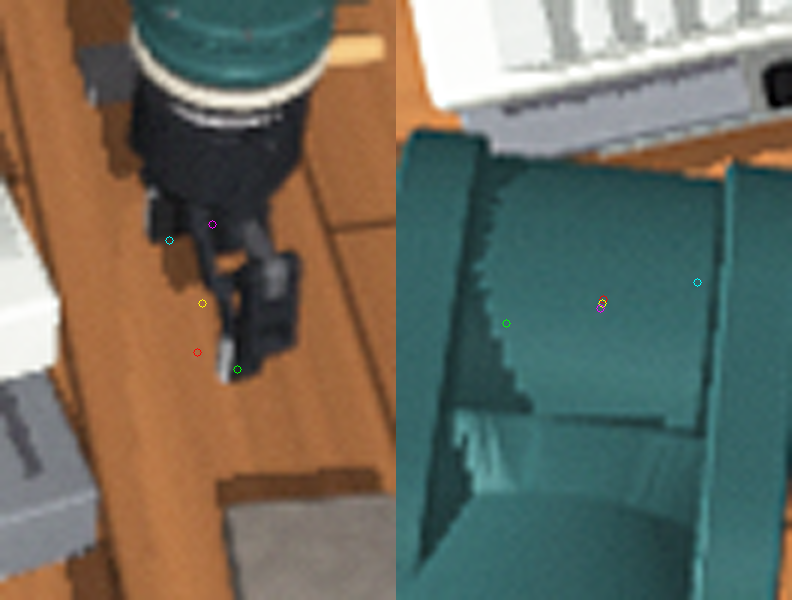

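The picture shows the open finger tips at about (245,375) and (160,240). They match the predicted points once the pads are shifted 28 mm up, so the yaw is right and only the length is off. Next I lean the tool by 45 degrees.

>>> {"op": "drive_tool", "data": {"plan": [[0, 0, -0.5, 0, 0, 0], [0, 0, -0.5, 0, 0, 0], [0, 0, 0, 0, -0.0357, 0], [0, 0, 0, 0, -0.0357, 0], [0, 0, 0, 0, -0.0357, 0]]}}

```text
clock: 23.05
position: [422.7, 24.4, 160.9]
orientation: [0.17, -0.092, 0.981, 0.015]
wrist_force: [0.6, 0.3, -0.7]
opening: 85.2
finger_force: 0.0
```

>>> {"op": "drive_tool", "data": {"plan": [[0, 0, 0, 0, -0.0357, 0], [0, 0, 0, 0, -0.0357, 0], [0, 0, 0, 0, -0.0357, 0], [0, 0, 0, 0, -0.0357, 0], [0, 0, 0, 0, 0, 0]]}}

```text
clock: 23.47
position: [415.7, 26.6, 154.1]
orientation: [0.38, -0.084, 0.92, 0.037]
wrist_force: [-0.7, 0.6, -1.0]
opening: 85.2
finger_force: 0.0
```

```bash
cat > loc.py <<'E'
from h import *
np.set_printoptions(precision=2,suppress=True)
s=ctrl.observe();p=s["position"];M=R.from_quat(np.roll(s["orientation"],-1)).as_matrix()
print(s["clock"],p,s["joints"],"\n",M)
g=np.array([516,-59,100.]);z=M[:,2]
for n,T in(("A",g+47*z),("B",g+19*z-[0,0,28])):
    d=M.T@(T-p);print(n,"target",T,"delta tool mm",d,"units",d/75)
E
python3 loc.py; python3 -c "
from h import *
im=vision.camera('side');cv2.imwrite('pics/l_open.png',im[...,::-1])"
```

```text
23.4667 [415.72  26.57 154.15] [-0.49 -0.36 -1.12  0.15  0.46 -0.52] 
 [[-0.7  -0.18  0.69]
 [-0.13  0.98  0.13]
 [-0.71  0.   -0.71]]
A target [548.62 -52.8   66.74] delta tool mm [ -20.81 -102.66  143.63] units [-0.28 -1.37  1.92]
B target [529.19 -56.49  58.55] delta tool mm [  -1.03 -102.78  135.45] units [-0.01 -1.37  1.81]
```

>>> {"op": "drive_tool", "data": {"plan": [[0, 0, 0, 0, 0, 0], [0, 0, 0, 0, 0, 0], [0, 0, 0, 0, 0, 0], [0, 0, 0, 0, 0, 0], [0, 0, 0, 0, 0, 0]], "grip": 0.8}}

```text
clock: 23.93
position: [422.2, 24.5, 160.2]
orientation: [0.381, -0.086, 0.92, 0.035]
wrist_force: [-0.2, -0.5, -0.0]
opening: 25.7
finger_force: 0.0
```

```bash
python3 - <<'E'
from h import *
np.set_printoptions(precision=1,suppress=True)
s=ctrl.observe();p=s["position"];M=R.from_quat(np.roll(s["orientation"],-1)).as_matrix()
a=cv2.imread('pics/l_open.png').astype(int);b=vision.camera('side')[...,::-1].astype(int);cv2.imwrite('pics/l_cl.png',b)
d=(np.abs(a-b).sum(2)>60).astype(np.uint8)
n,l,st,ce=cv2.connectedComponentsWithStats(cv2.morphologyEx(d,cv2.MORPH_CLOSE,np.ones((3,3))))
for i in range(1,n):
    if st[i,4]>15: print(st[i],ce[i])
for nm,off in(("A",-28*M[:,2]),("B",np.array([0,0,28.]))):
    t=p+off-13*M[:,2]
    print(nm,"near",proj("side",t+M@[0,43,0]),"near top",proj("side",t+M@[0,50,-40]),"far",proj("side",t-M@[0,43,0]))
    print("   closed tip",proj("side",p+off))
g=a.sum(2);u=proj("side",p-20*M[:,2]).ravel().astype(int)
for r in range(u[1]-20,u[1]+45,3): print(r,''.join('#' if g[r,c]<150 else ('D' if d[r,c] else '.') for c in range(u[0]-30,u[0]+45)))
print("col0",u[0]-30,s["opening"])
E
```

```text
[ 361   34  151   91 1150] [423.2  74.7]
[461  71  22  11  65] [471.   75.7]
[431  77  13   4  22] [437.7  78.7]
[403  81  46  34 337] [419.3  96.1]
[347  85  17   7  19] [354.9  88.5]
[294  91  50  59 168] [315.4 120.7]
[ 287   95  225  111 2073] [363.2 160.5]
[314 110  48  57 651] [340.2 143.1]
[386 113   8   8  20] [389.5 115.5]
[385 132  17  13  75] [393.1 137.6]
A near [[312.2 201.4]] near top [[323.9 194. ]] far [[299.9 179.9]]
   closed tip [[302.6 193.3]]
B near [[306.  201.4]] near top [[317.7 193.9]] far [[293.8 179.7]]
   closed tip [[296.5 193.2]]
175 .................DDDDDDDDDDDDDDDDDDD#######.DDDDDD###################DD.###
178 .....................DDDDDDDD.DDD#########DDDDDDDDDDD##############...D#DD.
181 .....................DDDDDD..DD#####DDDDD.DD...DDDDDDD##############DDDDD..
184 ...........................DDD.DDDDDDDDDDD...DDDDDDDDDD####D..####.DD######
187 ............................DDDDDDDDDDD...DDDDDDDDDDDDD##########DD#####DDD
190 ..............................DDDDD...DDDDDDDDDDDDDDDDD################DDD#
193 ...................................DDDDDDDDDDDDDDD
[... 670 characters left out ...]
...........................................................................
223 ...........................................................................
226 ...........................................................................
229 ...........................................................................
232 ...........................................................................
235 ...........................................................................
238 ...........................................................................
col0 270 25.70709075045894[ WARN:0@0.806] global loadsave.cpp:1063 imwrite_ Unsupported depth image for selected encoder is fallbacked to CV_8U.
```

The offset follows the tool axis (hypothesis A). I move sideways to line up with the tab, then part of the way in.

>>> {"op": "drive_tool", "data": {"plan": [[-0.04, -0.44, 0, 0, 0, 0], [-0.04, -0.44, 0, 0, 0, 0], [-0.05, -0.43, 0, 0, 0, 0], [0, 0, 0.3, 0, 0, 0], [0, 0, 0.3, 0, 0, 0]], "grip": 0.2}}

```text
clock: 24.4
position: [478.7, -66.9, 135.2]
orientation: [0.382, -0.083, 0.92, 0.033]
wrist_force: [0.8, -0.5, -0.3]
opening: 68.5
finger_force: 0.0
```

>>> {"op": "drive_tool", "data": {"plan": [[0, 0, 0.2, 0, 0, 0], [0, 0, 0, 0, 0, 0], [0, 0, 0, 0, 0, 0]]}}

```text
clock: 24.65
position: [487.1, -59.9, 123.2]
orientation: [0.38, -0.086, 0.92, 0.036]
wrist_force: [-0.0, -0.1, -0.1]
opening: 68.0
finger_force: 0.0
```

```bash
python3 loc.py; python3 - <<'E'
from h import *
for c in("side","top"):
    vision.camera(c)
    for q in("shutter_tab","exposer"):print(c,q,[(np.round(r["uv"],1),round(r["conf"],2)) for r in finder.pinpoint(c,q)[:2]])
    print("pred tab",proj(c,[516,-59,100]))
E
```

```text
24.65 [487.12 -59.92 123.22] [-0.64 -0.08 -1.06  0.    0.55 -0.66] 
 [[-0.7  -0.19  0.69]
 [-0.13  0.98  0.13]
 [-0.71  0.   -0.71]]
A target [548.57 -52.78  66.69] delta tool mm [-3.86 -4.5  83.59] units [-0.05 -0.06  1.11]
B target [529.16 -56.49  58.53] delta tool mm [15.9  -4.55 75.44] units [ 0.21 -0.06  1.01]
side shutter_tab []
side exposer [(array([238.6, 220.7]), 0.89)]
pred tab [[259.5631019  195.02515241]]
top shutter_tab [(array([285.3, 186.4]), 0.63)]
top exposer [(array([277.7, 165. ]), 0.63)]
pred tab [[285.94324926 185.77678994]]
```

>>> {"op": "drive_tool", "data": {"plan": [[-0.04, -0.06, 0.2, 0, 0, 0], [0, 0, 0.2, 0, 0, 0], [0, 0, 0.2, 0, 0, 0], [0, 0, 0.1, 0, 0, 0], [0, 0, 0, 0, 0, 0]]}}

```text
clock: 25.37
position: [527.1, -57.6, 88.2]
orientation: [0.38, -0.086, 0.92, 0.036]
wrist_force: [0.3, -0.3, 0.5]
opening: 68.6
finger_force: 0.0
```

>>> {"op": "drive_tool", "data": {"plan": [[0, 0, 0.15, 0, 0, 0], [0, 0, 0.15, 0, 0, 0], [0, 0, 0.1, 0, 0, 0], [0, 0, 0, 0, 0, 0], [0, 0, 0, 0, 0, 0]]}}

```text
clock: 25.78
position: [547.3, -53.9, 67.9]
orientation: [0.381, -0.086, 0.92, 0.036]
wrist_force: [-0.9, 0.3, 0.1]
opening: 68.2
finger_force: 0.0
```

```bash
python3 loc.py
```

```text
25.7833 [547.32 -53.91  67.86] [-0.52  0.15 -1.1  -0.33  0.48 -0.54] 
 [[-0.7  -0.18  0.69]
 [-0.13  0.98  0.13]
 [-0.71  0.   -0.71]]
A target [548.63 -52.86  66.74] delta tool mm [-0.25  0.78  1.85] units [-0.    0.01  0.02]
B target [529.19 -56.52  58.55] delta tool mm [19.53  0.78 -6.34] units [ 0.26  0.01 -0.08]
```

>>> {"op": "drive_tool", "data": {"plan": [[0, 0, 0, 0, 0, 0], [0, 0, 0, 0, 0, 0], [0, 0, 0, 0, 0, 0], [0, 0, 0, 0, 0, 0], [0, 0, 0, 0, 0, 0]], "grip": 1, "force": 30}}

```text
clock: 26.2
position: [547.6, -54.4, 67.9]
orientation: [0.381, -0.085, 0.92, 0.035]
wrist_force: [-9.8, -4.2, 10.1]
opening: 13.3
finger_force: 34.0
```

>>> {"op": "drive_tool", "data": {"plan": [[0, 0, 0, 0, 0, 0], [0, 0, 0, 0, 0, 0], [0, 0, 0, 0, 0, 0]]}}

```text
clock: 26.45
position: [547.6, -54.4, 67.9]
orientation: [0.381, -0.085, 0.92, 0.035]
wrist_force: [-7.7, -3.8, 9.6]
opening: 13.2
finger_force: 33.8
```

The tab is gripped, with the opening at 13 mm. Now I slide it 40 mm towards -y.

>>> {"op": "drive_tool", "data": {"plan": [[0, -0.1, 0, 0, 0, 0], [0, -0.1, 0, 0, 0, 0], [0, -0.1, 0, 0, 0, 0], [0, 0, 0, 0, 0, 0]]}}

```text
clock: 26.78
position: [551.9, -76.9, 68.0]
orientation: [0.381, -0.085, 0.92, 0.035]
wrist_force: [-9.3, -4.0, 8.9]
opening: 13.6
finger_force: 34.1
```

>>> {"op": "drive_tool", "data": {"plan": [[0, -0.1, 0, 0, 0, 0], [0, -0.08, 0, 0, 0, 0], [0, -0.05, 0, 0, 0, 0], [0, 0, 0, 0, 0, 0], [0, 0, 0, 0, 0, 0]]}}

```text
clock: 27.2
position: [555.1, -94.3, 68.0]
orientation: [0.381, -0.085, 0.92, 0.034]
wrist_force: [-9.2, -8.1, 7.5]
opening: 13.6
finger_force: 34.0
```

```bash
python3 - <<'E'
from h import *
np.set_printoptions(precision=2,suppress=True)
vision.camera("top");s=ctrl.observe();print(s["clock"],s["position"],s["wrist_force"],s["opening"])
print([(np.round(r["uv"],1),round(r["conf"],2)) for r in finder.pinpoint("top","shutter_tab")[:2]],proj("top",[[516+.18*40,-59-39.4,100]]))
E
```

```text
27.25 [555.1  -94.3   67.97] [-9.25 -8.77  7.24] 13.540772041256986
[(array([301.6, 181.6]), 0.37)] [[300.43 182.77]]
```

>>> {"op": "drive_tool", "data": {"plan": [[0, 0, 0, 0, 0, 0], [0, 0, 0, 0, 0, 0], [0, 0, 0, 0, 0, 0], [0, 0, 0, 0, 0, 0], [0, 0, 0, 0, 0, 0]], "grip": 0.2}}

```text
clock: 27.72
position: [555.0, -92.9, 67.6]
orientation: [0.381, -0.086, 0.92, 0.035]
wrist_force: [0.5, 0.3, -0.1]
opening: 68.2
finger_force: 0.0
```

>>> {"op": "drive_tool", "data": {"plan": [[0, 0, -0.2, 0, 0, 0], [0, 0, -0.3, 0, 0, 0], [0, 0, -0.4, 0, 0, 0], [0, 0, -0.4, 0, 0, 0], [0, 0, 0, 0, 0, 0]]}}

```text
clock: 28.13
position: [485.7, -105.9, 139.4]
orientation: [0.381, -0.086, 0.92, 0.035]
wrist_force: [-0.3, -1.5, -0.2]
opening: 67.9
finger_force: 0.0
```

>>> {"op": "drive_tool", "data": {"plan": [[0, 0, -0.2, 0, 0, 0], [0, 0, -0.2, 0, 0, 0], [0, 0, 0, 0, 0, 0]]}}

```text
clock: 28.38
position: [466.2, -110.2, 159.1]
orientation: [0.381, -0.086, 0.92, 0.035]
wrist_force: [0.6, -0.9, -0.3]
opening: 68.4
finger_force: 0.0
```

```bash
python3 - <<'E'
from h import *
np.set_printoptions(precision=1,suppress=True)
s=ctrl.observe();print(s["clock"],s["position"],s["wrist_force"],s["opening"])
b={c:cv2.imread(f"pics/{c}0.png") for c in("side","top")}
for c in("side","top"):
    im=vision.camera(c);cv2.imwrite(f"pics/f_{c}.png",im[...,::-1])
    for q in("shutter_tab","lever_grip","ink_jar","stone","brush"):print(c,q,[(np.round(r["uv"],1),round(r["conf"],2)) for r in finder.pinpoint(c,q)[:1]])
# tab centroid in top: dark blob near front edge, start vs now
for n in("top0","f_top"):
    g=cv2.imread(f"pics/{n}.png",0)[172:197,270:320];y,x=np.where(g<45);print(n,len(x),x.mean()+270 if len(x) else 0,y.mean()+172 if len(x) else 0)
print("pred top tab",proj("top",[[516,-59,118],[523.2,-98.4,118]]))
E
```

```text
28.3833 [ 466.2 -110.2  159.1] [ 0.6 -0.9 -0.3] 68.43597480448352
side shutter_tab [(array([240.5, 216.4]), 0.18)]
side lever_grip [(array([292.7, 311.6]), 0.63)]
side ink_jar [(array([207.7, 162.8]), 0.82)]
side stone [(array([315.9, 260.2]), 0.58)]
side brush [(array([295.7, 167.1]), 0.83)]
top shutter_tab [(array([301.8, 180.1]), 0.41)]
top lever_grip [(array([127.4, 191. ]), 0.95)]
top ink_jar [(array([376.4, 132.9]), 0.75)]
top stone [(array([214.6, 235.3]), 0.89)]
top brush [(array([352. , 247.3]), 0.65)]
top0 36 285.77777777777777 185.63888888888889
f_top 39 300.71794871794873 182.53846153846155
pred top tab [[286.3 185.5]
 [301.1 182.4]]
```

```bash
python3 - <<'E'
import cv2,numpy as np
a,b=[cv2.imread(f"pics/{n}.png") for n in("top0","f_top")]
for n,(x0,y0,x1,y1) in dict(stone=(185,212,245,262),brush=(338,210,365,285),jar=(355,108,405,152)).items():
    d=np.abs(a[y0:y1,x0:x1].astype(int)-b[y0:y1,x0:x1]).sum(2)>90;print(n,d.mean(),np.argwhere(d)[:3].tolist())
from h import *
print(ctrl.job_done())
E
```

```text
stone 0.0 []
brush 0.3298765432098765 [[8, 0], [8, 1], [8, 2]]
jar 0.0 []
the job is handed in; nothing more can be done
None
```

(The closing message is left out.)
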